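Catch the gel viewer's falling cover and lower it shut

ROBOT

A 6-joint arm with a two-finger parallel gripper is mounted at the origin on the work surface. World frame = base frame: x ahead of the robot, y to its left, z up, the work surface at z = 0. Lengths are in m, angles in degrees, forces in N, time in s.
With the tool pointing down it reaches from about 0.3 to 0.75 m from the base axis. Payload 8.5 kg.
Tool frame: the origin (TCP) lies at the very end of the fingers, on their centre line; the grasp point (between the pads) lies 19 mm behind it; z points along the fingers, y is the line along which they close (so a half turn about z gives the same grasp; the last joint's range is limited). The gripper opens to 85 mm and grips with 20 to 120 N. Pads are 22 mm wide; open, the fingers measure 114 mm over their backs; the gripper's body (76 mm by 85 mm) begins 54 mm behind the grasp point. The pads swing forward as they close: fully open they stand 13 mm farther back than shut.
Start: joints at [62.091, 21.807, 74.336, -0, 83.858, -12.336], TCP at [0.148, 0.53, 0.231] pointing down, gripper open.
Joint ranges: [-178.18, 178.18], [-50.72, 133.34], [12.68, 142.11], [-81.47, 261.47], [9.98, 163.14], [-165.26, 165.26]. Speed limits (degrees/s): [136.94, 136.94, 180, 180, 180, 180].

INTERFACE

Orientations are given as a 3x3 rotation matrix whose columns are the frame's x, y, z axes.
In Python, from rig import observe, cams, ticket gives the robot as it stands.
- The arm moves only by the tool move_arm, never from a script. Its arguments are lists of equal length, an entry for each row: "jaw": the finger opening in cm, from 0 to 8.54; "dp": the shift along the tool's x, y, z in cm, a list of three; "turn": the turn, a rotation vector about the tool's x, y, z in rad, a list of three. In form: {"jaw": [jaw, ...], "dp": [[tx, ty, tz], ...], "turn": [[wx, wy, wz], ...]}. A call has 1 to 12 rows; each row shifts and turns the commanded pose from where the row before left it, along the tool's axes as they then stand; what a row does not reach is not made up. A row lasts 1/12 s, in which the tool goes at most 41.7 mm and 7.16 degrees, less where a joint would pass 70% of its speed; a pose out of reach is approached as far as the arm can. A call is refused whole if a number of a shift passes 4.17 or a number of a turn 0.125, either way. A call with a gripper value outside its range is refused whole. The fingers move at their own pace and stop on an object; "force" is the grip in N (left out, the last holds). Time passes only in rows, so rows that do not move let the fingers close. It gives the time, the measured TCP pose, the force, the opening and the grip force at its end, in the units of the state.
- observe(): the state, without advancing time (a new reading comes with each control period).
- cams.get_image(name): name is "scene" or "top"; returns (picture, depth): 384x512x3 uint8, red, green, blue; 384x512 float32, m along the optical axis (not along the pixel's ray), 0 where there is no reading.
- cams.calibration(name): a dict with "vertical_fov" (degrees; the focal length in pixels is half the picture's height over the tangent of half this angle, whatever the lens; pixels are square), "cx", "cy" (the principal point, pixels), "k1" (the pictures are not rectified: a ray, as slopes to the right and down, at radius r is drawn at 1 + k1 r^2 times it, then the intrinsics apply), "view" (4x4, takes a point from world to camera coordinates). Camera axes: x right, y up, looking along -z (the intrinsics and any distortion apply to the point x, -y, -z); pixel columns grow to the right and rows downward; lengths in m; the calibration is good to about 2 mm. A picture is of the moment at which its call begins. calibration takes no time and is no camera call.
- ticket.close_job(): hands the job in; it is judged then, once.
Trained networks look in the newest picture that a camera, given by its name, has taken for a name from the list of things; names that differ only in an ending like _2 or _b are one class to them, and where a whole thing is asked for, a point or a joint stands for the part that bears it (a point fixed in the world has none). Each returns a list of dicts, best first, with "p" (0 to 1); they miss things now and then, are a little off and sometimes report something else, mostly with a low value. They report only what shows in the picture. A call takes as long as a camera call.
- cams.spot_in(camera, query): "box" ([centre column, centre row, width, height] as shares, 0 to 1, of the picture: columns of its width, rows of its height, round what is visible of it).
- cams.outline_of(camera, query): "mask" (384x512 bool, what is visible of it) and "box" ([centre column, centre row, width, height] as shares, 0 to 1, of the picture: columns of its width, rows of its height, round what is visible of it).
- cams.mark_of(camera, query): "location" ([column, row] as shares, 0 to 1, of the picture: columns of its width, rows of its height: a listed point, or the origin of a listed thing).
The state is a dict: "time_s": time; "q": joint angles; "qvel": joint speeds; "joint_efforts": joint torques, N m; "position": TCP position; "tool_rot": TCP orientation; "ft_force": force on the tool from outside, world axes, zero at the start; "wrist_torque": the same for the moment, N m; "grip_width": finger opening in m; "gripper_force": force on a finger pad.
Only numpy, scipy, OpenCV 4.12 (cv2) and the standard library are available. Lean on these libraries where they do the work, as an engineer would, in place of code of your own. Each camera call takes 0.05 s, during which the arm holds its last target. There are 200 camera calls.

TASK

Close the amber cover of the blue-light gel viewer without letting it slam: nudge the standing cover forward from behind with the fingers until it tips over, catch it on a finger as it falls while it is still clearly open, and lower it slowly on that finger until it is fully shut, then move clear. Do not grip or force the cover, and leave the gel tray, tube rack, bottle and tip box where they are.

Things in the scene. Friction and masses are not known exactly. Their poses are not given: they have to be found in the camera images.
- hinge (a point): Middle of the cover's hinge line, at the top of the viewer's back edge (67.5 mm along the viewer's +x from its centre, 90.5 mm above the bench). Axes as the viewer's.
- cover (a joint): Cover angle, rad: 0 shut, level on the rim; 1.57 upright; 1.85 leaning back on its stop, where it starts. Balances near 1.6; below that it falls shut by itself. About 250 g; holding it up at the tab takes under 2 N. Damped hinge, almost no friction: let go at 1.4 it takes about 3 s to shut, ending at 0.55 to 0.8 rad/s, a slam; below 0.3 rad/s is gentle.
- tab_edge (a point): Middle of the outer edge of the white tab on the cover's free edge. Cover: orange frame, amber pane, 200 mm wide, 135 mm long from the hinge, 6 mm thick; the tab, 100 mm wide, reaches 30 mm farther (165 mm from the hinge), so when shut it juts out in front and can be borne from beneath. x axis: tab to hinge; z: out of the outer face.
- viewer: Grey viewer, fixed to the bench: 135 mm deep (its x), 200 mm wide (its y), rim top 90 mm above the bench, walls 6 mm, blue glass bed at 60 mm. Origin: centre of its underside. Its front faces its own -x, roughly towards the robot's right (world -y; viewer yaw 1.2 to 1.95); the cover's hinge runs along the top of the back wall, parallel to its y.
- gel_tray: Loose pale open tray, 70 x 100 x 16 mm, on the viewer's glass bed under the cover. Origin: centre of its underside.
- tube_rack: Loose blue tube rack, 75 x 110 mm, 57 mm tall, on the bench near the viewer. Origin: centre of its underside.
- bottle: Loose clear bottle with a blue cap, 60 mm across, 130 mm tall, on the bench near the viewer. Origin: centre of its underside.
- tip_box: Loose green pipette-tip box with a yellow top, 80 x 115 mm, 67 mm tall, on the bench near the viewer. Origin: centre of its underside.

How it is judged:
By the outcome, as a careful person would: the job done as asked, in the order asked, and still so for the second after the job is handed in, with the robot touching nothing.
It also fails if it takes over 58 s, if anything falls off the work surface, if the arm or the gripper's body presses on something with over 40 N, if the wrist force passes 120 N, or if a joint passes its speed limit or range.

## Working session

There is one attempt and no reset: what is moved stays moved. The work goes in short steps, Python scripts to look and compute and a tool call to move; the robot and the scene stay as the last step left them, time stands still between calls to the robot, and variables do not carry over. Pictures are saved under pics/ and viewed, at most 10 in all, crops included, and the job is handed in when it is done.

Besides the shell and the picture viewer there is one more tool, called after "Call:" by a JSON object that holds its "api" and its "payload", one argument or row to a line. move_arm: Moves the arm, as the interface text tells. Its arguments: {"type":"object","properties":{"jaw":{"type":"array","items":{"type":"number"}},"dp":{"type":"array","items":{"type":"array","items":{"type":"number"}}},"turn":{"type":"array","items":{"type":"array","items":{"type":"number"}}},"force":{"type":"number"}},"required":["jaw","dp","turn"]}

```bash
mkdir -p pics; ls; cat > h.py <<'E'
import numpy as np, cv2
from rig import observe, cams, ticket
def K(n):
    c=cams.calibration(n); f=192/np.tan(np.radians(c["vertical_fov"])/2)
    return c,f
def world(n,u,v,d):
    c,f=K(n); x=(np.asarray(u,float)-c["cx"])/f; y=(np.asarray(v,float)-c["cy"])/f
    xd,yd=x.copy(),y.copy()
    for _ in range(8):
        s=1+c["k1"]*(x*x+y*y); x=xd/s; y=yd/s
    p=np.stack([x*d,-y*d,-d*np.ones_like(x),np.ones_like(x)])
    return (np.linalg.inv(np.array(c["view"]))@p.reshape(4,-1))[:3].T
def pix(n,P):
    c,f=K(n); p=np.array(c["view"])@np.append(P,1); x=p[0]/-p[2]; y=-p[1]/-p[2]; s=1+c["k1"]*(x*x+y*y)
    return x*s*f+c["cx"], y*s*f+c["cy"]
E
python3 - <<'E'
from h import *
ims=[]
for n in("scene","top"):
    im,d=cams.get_image(n); np.save(n+"_d.npy",d); np.save(n+"_i.npy",im)
    cv2.imwrite(f"pics/{n}0.png",im[:,:,::-1])
    for q in("hinge","tab_edge","viewer","tube_rack","bottle","tip_box","gel_tray"):
        r=cams.mark_of(n,q)
        for k in r[:1]:
            u,v=k["location"][0]*512,k["location"][1]*384
            dd=d[min(int(v),383),min(int(u),511)]
            print(n,q,round(k["p"],2),int(u),int(v),world(n,u,v,dd).round(3))
    c=np.linalg.inv(np.array(cams.calibration(n)["view"])); print(c[:3,3], -c[:3,2])
print(observe()["time_s"],observe()["tool_rot"])
E
```

```text
pics
scene hinge 0.97 220 170 [[0.523 0.076 0.096]]
scene tab_edge 0.61 231 117 [[ 0.314  0.26  -0.003]]
scene viewer 0.58 209 210 [[ 0.588 -0.01   0.07 ]]
scene tube_rack 0.91 242 278 [[ 0.777 -0.054  0.057]]
scene bottle 0.93 269 154 [[0.527 0.236 0.036]]
scene gel_tray 0.83 213 201 [[0.568 0.017 0.06 ]]
[ 1.13932803 -0.28864112  1.02718256] [-0.43853845  0.34131915 -0.83137553]
top hinge 0.84 257 245 [[0.527 0.071 0.087]]
top tab_edge 0.67 234 252 [[0.522 0.119 0.249]]
top viewer 0.94 285 239 [[0.541 0.002 0.063]]
top tube_rack 0.64 297 156 [[ 0.752 -0.03   0.046]]
top bottle 0.69 183 251 [[0.511 0.242 0.099]]
top tip_box 0.73 235 180 [[0.684 0.126 0.068]]
top gel_tray 0.88 280 231 [[0.561 0.014 0.063]]
[0.56869888 0.09497694 0.92282987] [ 0.10559732 -0.01884919 -0.99423031]
0.8 [[-9.63291452e-01  2.68457777e-01  1.06650304e-05]
 [ 2.68457777e-01  9.63291452e-01  9.73656793e-06]
 [-7.65967523e-06  1.22422630e-05 -1.00000000e+00]]
```

View pics/scene0.png

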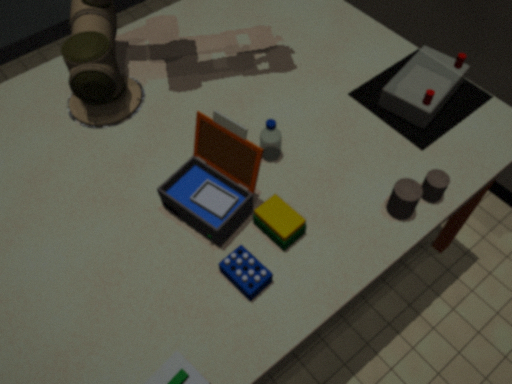

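View pics/top0.png

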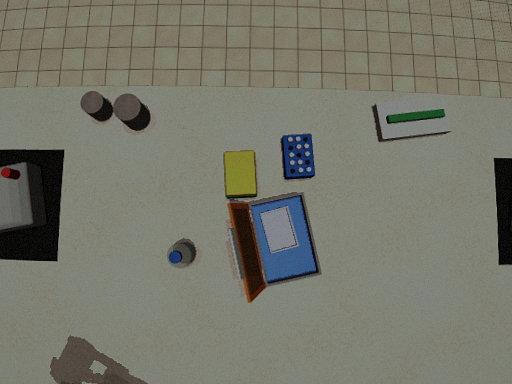

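```bash
python3 - <<'E'
from h import *
for n in("scene","top"):
    d=np.load(n+"_d.npy")
    vv,uu=np.mgrid[0:384,0:512]
    W=world(n,uu.ravel(),vv.ravel(),d.ravel()).reshape(384,512,3); np.save(n+"_w.npy",W)
    for q in("viewer","cover","tube_rack","bottle","tip_box"):
        r=cams.outline_of(n,q)
        if not r: print(n,q,"none");continue
        m=cv2.erode(r[0]["mask"].astype(np.uint8),np.ones((3,3)))>0; m&=d>0; P=W[m]
        np.save(f"{n}_{q}_m.npy",P)
        print(n,q,round(r[0]["p"],2),m.sum(),np.percentile(P,[2,50,98],axis=0).round(3).tolist())
        lo,hi={"viewer":(.082,.096),"tube_rack":(.03,.062),"bottle":(.03,.14),"tip_box":(.03,.075),"cover":(.13,.3)}[q]
        T=P[(P[:,2]>lo)&(P[:,2]<hi)]
        if len(T)>10: print("   rect",cv2.minAreaRect(T[:,:2].astype(np.float32)*1000))
E
```

```text
scene viewer 0.68 6928 [[0.44, -0.07, 0.025], [0.536, 0.072, 0.09], [0.652, 0.125, 0.239]]
   rect ((545.83251953125, 11.029876708984375), (201.1411895751953, 141.96969604492188), 12.737570762634277)
scene cover 0.6 3131 [[0.436, 0.065, 0.1], [0.529, 0.099, 0.168], [0.619, 0.127, 0.243]]
   rect ((524.4176635742188, 102.4944076538086), (198.8978729248047, 37.61688995361328), 12.516138076782227)
scene tube_rack 0.63 1454 [[0.712, -0.07, 0.021], [0.765, -0.037, 0.045], [0.812, 0.002, 0.058]]
   rect ((758.8923950195312, -33.068458557128906), (107.2479019165039, 72.48065185546875), 5.115854263305664)
scene bottle 0.77 583 [[0.494, 0.23, 0.011], [0.519, 0.247, 0.082], [0.533, 0.271, 0.13]]
   rect ((512.1591796875, 252.304443359375), (49.004844665527344, 42.41890335083008), 89.47608184814453)
scene tip_box 0.84 1666 [[0.658, 0.076, 0.015], [0.717, 0.105, 0.065], [0.764, 0.15, 0.07]]
   rect ((708.4024658203125, 114.85757446289062), (110.56336975097656, 76.6877670288086), 3.5626919269561768)
top viewer 0.96 5304 [[0.439, -0.065, 0.059], [0.519, 0.053, 0.082], [0.64, 0.125, 0.246]]
   rect
[... 206 characters left out ...]
878784179688, 103.7467269897461), (193.76426696777344, 38.24323272705078), 12.654928207397461)
top tube_rack 0.84 1202 [[0.701, -0.064, 0.037], [0.753, -0.028, 0.047], [0.805, 0.007, 0.06]]
   rect ((754.4918212890625, -30.812355041503906), (108.19953918457031, 75.33466339111328), 4.647277355194092)
top bottle 0.63 516 [[0.479, 0.227, 0.032], [0.506, 0.247, 0.094], [0.529, 0.279, 0.132]]
   rect ((502.1662292480469, 254.25387573242188), (54.184471130371094, 54.1552619934082), 28.710107803344727)
top tip_box 0.59 1308 [[0.649, 0.081, 0.045], [0.7, 0.117, 0.068], [0.754, 0.152, 0.071]]
   rect ((701.9737548828125, 117.0586166381836), (109.48184967041016, 72.75587463378906), 3.9067182540893555)
```

The scene picture shows the cover standing open at about (228,150), with the bottle behind it at (270,140) and the tip box and rack off the far side at (280,220) and (245,272). The top view agrees: cover edge at (240,250), viewer bed at (285,238). The viewer centre comes out near (0.545, 0.010) with a yaw of about 1.79. I'll use a tilted tool coming from the robot side and translate it only.

Call:
{"api": "move_arm", "payload": {
  "jaw": [5, 5, 5, 5, 5, 5, 5, 5, 5, 5, 5, 5],
  "dp": [
    [0, 0, -1],
    [0, 0, -1],
    [0, 0, -1],
    [0, 0, 0],
    [0, 0, 0],
    [0, 0, 0],
    [0, 0, 0],
    [0, 0, 0],
    [0, 0, 0],
    [0, 0, 0],
    [0, 0, 0],
    [0, 0, 0]
  ],
  "turn": [
    [0, 0, -0.124],
    [0, 0, -0.124],
    [0, 0, -0.124],
    [0, 0, -0.124],
    [0, -0.1247, 0],
    [0, -0.1247, 0],
    [0, -0.1247, 0],
    [0, -0.1247, 0],
    [0, -0.1247, 0],
    [0, -0.1247, 0],
    [0, -0.1247, 0],
    [0, 0, 0]
  ]
}}

```text
time_s: 2.3
position: [0.1458, 0.5289, 0.2591]
tool_rot: [[-0.623, -0.226, 0.749], [-0.148, 0.974, 0.17], [-0.768, -0.005, -0.64]]
ft_force: [0.3, -0.9, -1.0]
grip_width: 0.0498
gripper_force: 0.0
```

```bash
cat >> h.py <<'E'
HG=np.array([.5295,.0763,.0905]); vx=np.array([-.2215,.975,0]); e=np.array([.975,.2215,0]); up=np.array([0,0,1.])
def tgt(x,s,z): return np.array([HG[0],HG[1],0])+vx*x+e*s+up*z
def delta(T):
    o=observe(); R=np.array(o["tool_rot"]); p=np.array(o["position"])
    return (R.T@(T-p)*100).round(2)
def where():
    o=observe(); R=np.array(o["tool_rot"]); p=np.array(o["position"]); q=p-[HG[0],HG[1],0]
    print("t",o["time_s"],"x,s,z mm",(np.array([q@vx,q@e,p[2]])*1000).round(1),"F(vx,e,z)",np.array([np.dot(o["ft_force"],a) for a in(vx,e,up)]).round(2),"w",round(o["grip_width"],4))
    return R
E
python3 - <<'E'
from h import *
R=where(); print(np.round(R,3)); print("errs: toolz in vx",R[:,2]@vx)
print("vx,e,up in tool:",(R.T@vx).round(3),(R.T@e).round(3),(R.T@up).round(3))
print(delta(tgt(.107,-.030,.26)))
P=np.load("top_cover_m.npy"); P2=np.load("scene_cover_m.npy")
for A in(P,P2):
    T=A[A[:,2]>.235]; q=T-[HG[0],HG[1],0]; print("tab pts",len(T),"x",np.percentile(q@vx,[5,50,95]).round(3),"s",np.percentile(q@e,[2,50,98]).round(3),"zmax",T[:,2].max())
    F=A[(A[:,2]<.2)&(A[:,2]>.12)]; q=F-[HG[0],HG[1],0]; print("cover s",np.percentile(q@e,[1,99]).round(3),"x",np.polyfit(F[:,2]-.0905,q@vx,1).round(3))
E
```

```text
t 2.3 x,s,z mm [ 526.2 -273.9  259.1] F(vx,e,z) [-0.97  0.05 -1.  ] w 0.0498
[[-0.623 -0.226  0.749]
 [-0.148  0.974  0.17 ]
 [-0.768 -0.005 -0.64 ]]
errs: toolz in vx 0.000162455662620142
vx,e,up in tool: [-0.006  1.     0.   ] [-0.64  -0.004  0.768] [-0.768 -0.005 -0.64 ]
[-15.42 -42.04  18.67]
tab pts 203 x [0.04  0.042 0.046] s [-0.048  0.001  0.045] zmax 0.2526438486946384
cover s [-0.093  0.096] x [ 0.287 -0.001]
tab pts 160 x [0.038 0.042 0.044] s [-0.042  0.     0.047] zmax 0.2513433527056158
cover s [-0.094  0.098] x [ 0.286 -0.   ]
```

Call:
{"api": "move_arm", "payload": {
  "jaw": [5, 5, 5, 5, 5, 5, 5, 5, 5, 5, 5, 5],
  "dp": [
    [-1.28, -3.4, 1.55],
    [-1.28, -3.4, 1.55],
    [-1.28, -3.4, 1.55],
    [-1.28, -3.4, 1.55],
    [-1.28, -3.4, 1.55],
    [-1.28, -3.4, 1.55],
    [-1.28, -3.4, 1.55],
    [-1.28, -3.4, 1.55],
    [-1.28, -3.4, 1.55],
    [-1.28, -3.4, 1.55],
    [-1.28, -3.4, 1.55],
    [-1.28, -3.4, 1.55]
  ],
  "turn": [
    [0, 0, 0],
    [0, 0, 0],
    [0, 0, 0],
    [0, 0, 0],
    [0, 0, 0],
    [0, 0, 0],
    [0, 0, 0],
    [0, 0, 0],
    [0, 0, 0],
    [0, 0, 0],
    [0, 0, 0],
    [0, 0, 0]
  ]
}}

```text
time_s: 3.3
position: [0.4237, 0.2395, 0.2571]
tool_rot: [[-0.639, -0.225, 0.735], [-0.145, 0.974, 0.172], [-0.755, 0.003, -0.656]]
ft_force: [0.0, 0.7, -0.2]
grip_width: 0.0501
gripper_force: 0.0
```

```bash
python3 - <<'E'
from h import *
print(where().round(3)); print(delta(tgt(.107,-.030,.225)))
for n in("scene","top"):
    im,d=cams.get_image(n); c=im[90:250,120:320] if n=="scene" else im[170:330,150:350]
    cv2.imwrite(f"pics/{n}1.png",cv2.resize(c,None,fx=3,fy=3)[:,:,::-1])
E
```

```text
t 3.3 x,s,z mm [182.6 -67.  257.1] F(vx,e,z) [ 0.73  0.17 -0.2 ] w 0.0501
[[-0.639 -0.225  0.735]
 [-0.145  0.974  0.172]
 [-0.755  0.003 -0.656]]
[-0.   -7.59  4.86]
```

View pics/top1.png

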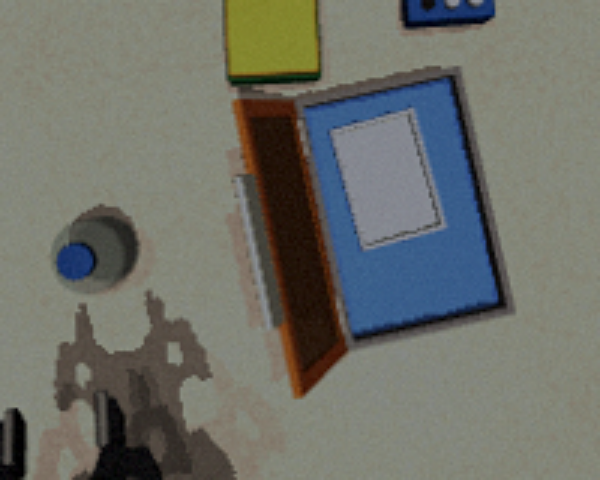

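The top crop shows both fingers coming in behind the cover: the front finger at crop (105,410), the tab at (258,250), and the bottle well clear at (95,250).

```bash
python3 - <<'E'
from h import *
where(); print(delta(tgt(.107,-.030,.225)))
E
```

```text
t 3.4 x,s,z mm [182.1 -66.6 256.9] F(vx,e,z) [-0.38  0.35 -1.25] w 0.0499
[-0.   -7.53  4.83]
```

Call:
{"api": "move_arm", "payload": {
  "jaw": [5, 5, 5, 5, 5, 5],
  "dp": [
    [0, -1.25, 0.8],
    [0, -1.25, 0.8],
    [0, -1.25, 0.8],
    [0, -1.25, 0.8],
    [0, -1.25, 0.8],
    [0, -1.25, 0.8]
  ],
  "turn": [
    [0, 0, 0],
    [0, 0, 0],
    [0, 0, 0],
    [0, 0, 0],
    [0, 0, 0],
    [0, 0, 0]
  ]
}}

```text
time_s: 3.9
position: [0.4745, 0.1764, 0.2247]
tool_rot: [[-0.64, -0.227, 0.734], [-0.147, 0.974, 0.173], [-0.755, 0.003, -0.656]]
ft_force: [-0.3, 0.4, -0.4]
grip_width: 0.0497
gripper_force: 0.0
```

```bash
python3 - <<'E'
from h import *
where(); 
im,d=cams.get_image("top"); c=im[170:330,150:350]
cv2.imwrite("pics/top2.png",cv2.resize(c,None,fx=3,fy=3)[:,:,::-1])
print(delta(tgt(.085,-.030,.225)))
E
```

```text
t 3.9 x,s,z mm [109.8 -31.4 224.7] F(vx,e,z) [ 0.42 -0.23 -0.4 ] w 0.0497
[-0.09 -2.34 -0.04]
```

View pics/top2.png

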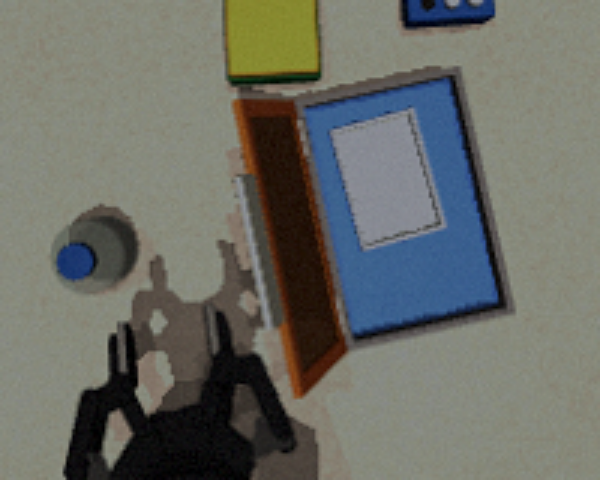

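The crop shows the front finger at (222,330) about 20 mm behind the tab's near end at (268,320). The gripper's knuckle at (290,445) bulges well outside the finger, so I'll measure that in the tool frame before using it near the frame.

```bash
python3 - <<'E'
from h import *
o=observe(); R=np.array(o["tool_rot"]); p=np.array(o["position"])
vv,uu=np.mgrid[0:384,0:512]
for n in("top","scene"):
    im,d=cams.get_image(n)
    W=world(n,uu.ravel(),vv.ravel(),d.ravel()); W=W[(d.ravel()>0)&(W[:,2]>.14)]
    T=(W-p)@R*1000
    m=(np.abs(T[:,1])<120)&(T[:,2]>-200)&(T[:,2]<10)&(np.abs(T[:,0])<90); m&=((W-HG)@vx>.055); T=T[m]; print(n,len(T))
    for z in range(-160,10,10):
        S=T[(T[:,2]>=z)&(T[:,2]<z+10)]
        if len(S)>3: print(z,len(S),"y",np.percentile(S[:,1],[1,99]).round(0),"x",np.percentile(S[:,0],[1,99]).round(0))
E
```

```text
top 4056
-160 273 y [-38.  32.] x [-39.  -4.]
-150 259 y [-38.  34.] x [-39.  -5.]
-140 243 y [-38.  33.] x [-39.  -4.]
-130 67 y [-39.  34.] x [-37.   3.]
-120 219 y [-42.  38.] x [-14.   5.]
-110 428 y [-52.  64.] x [-22.   8.]
-100 288 y [-53.  64.] x [-22.  -2.]
-90 216 y [-52.  62.] x [-20.   2.]
-80 202 y [-52.  60.] x [-19.  14.]
-70 138 y [-53.  57.] x [-18.  13.]
-60 209 y [-52.  56.] x [-16.   8.]
-50 94 y [-52.  50.] x [-15.   9.]
-40 86 y [-40.  37.] x [-14.  10.]
-30 67 y [-40.  37.] x [-13.   4.]
-20 74 y [-40.  37.] x [-13.   7.]
-10 25 y [-35.  33.] x [-14.   7.]
scene 2633
-160 150 y [-37.  27.] x [-41.  13.]
-150 148 y [-36.  27.] x [-40.  12.]
-140 145 y [-38.  26.] x [-40.   8.]
-130 139 y [-38.  35.] x [-38.   6.]
-120 138 y [-39.  38.] x [-15.   8.]
-110 182 y [-50.  64.] x [-24.  -1.]
-100 184 y [-49.  66.] x [-22.   5.]
-90 164 y [-52.  65.] x [-21.  16.]
-80 164 y [-52.  62.] x [-21.  15.]
-70 152 y [-53.  60.] x [-21.  13.]
-60 125 y [-52.  58.] x [-16.  10.]
-50 90 y [-53.  52.] x [-16.  10.]
-40 73 y [-39.  39.] x [-13.  11.]
-30 73 y [-38.  39.] x [-14.   8.]
-20 73 y [-38.  41.] x [-14.   9.]
-10 47 y [-34.  36.] x [-14.   9.]
```

Call:
{"api": "move_arm", "payload": {
  "jaw": [5, 5, 5, 5, 5, 5, 5, 5, 5, 5, 5, 5],
  "dp": [
    [0, -0.8, 0],
    [0, -0.7, 0],
    [0, -0.6, 0],
    [0, -0.6, 0],
    [0, -0.6, 0],
    [0, -0.6, 0],
    [0, -0.5, 0],
    [0, -0.5, 0],
    [0, -0.5, 0],
    [0, -0.5, 0],
    [0, -0.5, 0],
    [0, -0.5, 0]
  ],
  "turn": [
    [0, 0, 0],
    [0, 0, 0],
    [0, 0, 0],
    [0, 0, 0],
    [0, 0, 0],
    [0, 0, 0],
    [0, 0, 0],
    [0, 0, 0],
    [0, 0, 0],
    [0, 0, 0],
    [0, 0, 0],
    [0, 0, 0]
  ]
}}

```text
time_s: 5.05
position: [0.4894, 0.1095, 0.2241]
tool_rot: [[-0.641, -0.228, 0.733], [-0.148, 0.974, 0.173], [-0.753, 0.002, -0.658]]
ft_force: [-0.5, 1.0, 0.0]
grip_width: 0.0502
gripper_force: 0.4
```

```bash
cat >> h.py <<'E'
def angle(n="scene"):
    im,d=cams.get_image(n); vv,uu=np.mgrid[0:384,0:512]
    W=world(n,uu.ravel(),vv.ravel(),d.ravel()); c=im.reshape(-1,3).astype(int)
    q=W-HG; X,S,Z=q@vx,q@e,q[:,2]
    # far-side cover points only (s>0), orange/amber
    m=(d.ravel()>0)&(S>.0)&(S<.098)&(Z>-.03)&(c[:,0]>1.6*c[:,2])&(c[:,0]>c[:,1]*1.2)
    r=np.hypot(X,Z); m&=(r>.05)&(r<.14); t=np.arctan2(Z[m],-X[m])
    print("cover angle",n,m.sum(),np.percentile(t,[10,50,90]).round(3) if m.sum() else None)
    return im
E
python3 - <<'E'
from h import *
R=where(); im=angle("scene"); 
cv2.imwrite("pics/scene3.png",cv2.resize(im[90:250,120:320],None,fx=3,fy=3)[:,:,::-1])
# plan hop
P0=observe()["position"]; print(delta(tgt(.035,-.03,.225)), R.round(3).tolist())
E
```

```text
t 5.05 x,s,z mm [ 41.3 -31.8 224.1] F(vx,e,z) [ 1.12 -0.22  0.03] w 0.0502
cover angle scene 729 [1.538 1.553 1.567]
[-0.17 -0.54  0.05] [[-0.641, -0.228, 0.733], [-0.148, 0.974, 0.173], [-0.753, 0.002, -0.658]]
```

Call:
{"api": "move_arm", "payload": {
  "jaw": [5, 5, 5],
  "dp": [
    [0, -0.5, 0],
    [0, -0.5, 0],
    [0, -0.4, 0]
  ],
  "turn": [
    [0, 0, 0],
    [0, 0, 0],
    [0, 0, 0]
  ]
}}

```text
time_s: 5.35
position: [0.4927, 0.0953, 0.2236]
tool_rot: [[-0.641, -0.227, 0.733], [-0.148, 0.974, 0.173], [-0.753, 0.002, -0.658]]
ft_force: [-0.9, 0.7, -0.8]
grip_width: 0.0498
gripper_force: 0.3
```

```bash
python3 - <<'E'
from h import *
from scipy.spatial.transform import Rotation as Ro
R=where(); angle("scene")
o=observe(); p=np.array(o["position"])
wp=[(.032,-.03,.255,0),(.02,-.03,.285,0),(-.01,-.027,.288,.12),(-.04,-.022,.288,.24),(-.07,-.017,.288,.36),(-.10,-.013,.285,.48),(-.118,-.01,.26,.60),(-.118,-.01,.23,.60),(-.118,-.01,.20,.60)]
q=p.copy(); Rc=R.copy(); y0=0
for x,s,z,y in wp:
    t=tgt(x,s,z); print((Rc.T@(t-q)*100).round(1).tolist(), (Rc.T@up*(y-y0)).round(3).tolist())
    Rc=Ro.from_rotvec([0,0,y-y0]).as_matrix()@Rc; y0=y; q=t
E
```

```text
t 5.35 x,s,z mm [ 26.7 -31.7 223.6] F(vx,e,z) [ 0.9  -0.68 -0.79] w 0.0498
cover angle scene 594 [1.438 1.448 1.463]
[-2.5, 0.6, -1.9] [-0.0, 0.0, -0.0]
[-2.3, -1.2, -2.0] [-0.0, 0.0, -0.0]
[-0.4, -3.0, 0.0] [-0.09, 0.0, -0.079]
[-0.1, -3.0, 0.1] [-0.09, 0.0, -0.079]
[0.2, -3.0, -0.2] [-0.09, 0.0, -0.079]
[0.7, -2.9, -0.3] [-0.09, 0.0, -0.079]
[2.3, -1.7, 1.2] [-0.09, 0.0, -0.079]
[2.3, -0.0, 2.0] [-0.0, 0.0, -0.0]
[2.3, -0.0, 2.0] [-0.0, 0.0, -0.0]
```

Call:
{"api": "move_arm", "payload": {
  "jaw": [5, 5, 5, 5, 5, 5, 5, 5, 5],
  "dp": [
    [-2.5, 0.6, -1.9],
    [-2.3, -1.2, -2.0],
    [-0.4, -3.0, 0],
    [-0.1, -3.0, 0.1],
    [0.2, -3.0, -0.2],
    [0.7, -2.9, -0.3],
    [2.3, -1.7, 1.2],
    [2.3, 0, 2.0],
    [2.3, 0, 2.0]
  ],
  "turn": [
    [0, 0, 0],
    [0, 0, 0],
    [-0.09, 0, -0.079],
    [-0.09, 0, -0.079],
    [-0.09, 0, -0.079],
    [-0.09, 0, -0.079],
    [-0.09, 0, -0.079],
    [0, 0, 0],
    [0, 0, 0]
  ]
}}

```text
time_s: 6.15
position: [0.579, 0.0346, 0.2815]
tool_rot: [[-0.623, -0.622, 0.474], [-0.432, 0.779, 0.455], [-0.652, 0.079, -0.754]]
ft_force: [-0.3, -0.1, 0.0]
grip_width: 0.05
gripper_force: 0.0
```

```bash
python3 - <<'E'
from h import *
R=where(); im=angle("scene"); print(R.round(3).tolist())
cv2.imwrite("pics/scene4.png",cv2.resize(im[90:250,120:320],None,fx=3,fy=3)[:,:,::-1])
print(delta(tgt(-.105,-.01,.195)))
E
```

```text
t 6.15 x,s,z mm [-51.7  39.  281.5] F(vx,e,z) [-0.08 -0.32  0.02] w 0.05
cover angle scene 536 [1.396 1.407 1.42 ]
[[-0.623, -0.622, 0.474], [-0.432, 0.779, 0.455], [-0.652, 0.079, -0.754]]
[10.22 -3.67  1.64]
```

View pics/scene4.png

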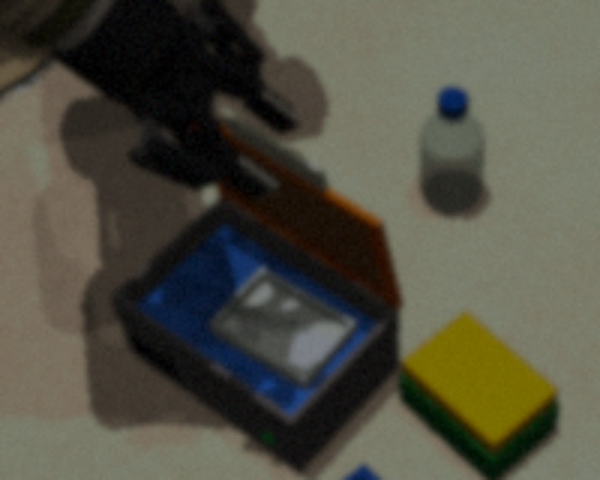

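The crop shows the fingers just above and over the tab at about (250,175), with the cover still at about 1.41 rad and hardly moving. The hop was slower than I commanded, so I need to continue forward.

```bash
cat >> h.py <<'E'
from scipy.spatial.transform import Rotation as Ro
def Rdes(psi,al):
    a=e*np.cos(psi)+vx*np.sin(psi); z=a*np.cos(al)-up*np.sin(al); y=vx*np.cos(psi)-e*np.sin(psi)
    return np.column_stack([np.cross(y,z),y,z])
def plan(wps,Rd=None,nrot=0):
    o=observe(); Rc=np.array(o["tool_rot"]); U,_,V=np.linalg.svd(Rc); Rc=U@V; q=np.array(o["position"])
    rv=Ro.from_matrix(Rc.T@Rd).as_rotvec()/max(nrot,1) if nrot else np.zeros(3)
    D=[];T=[]
    for i,w in enumerate(wps):
        t=tgt(*w); D.append((Rc.T@(t-q)*100).round(2).tolist()); r=rv if i<nrot else np.zeros(3)
        T.append(r.round(3).tolist()); Rc=Rc@Ro.from_rotvec(r).as_matrix(); q=t
    print("dp",D,"\nturn",T)
E
python3 - <<'E'
from h import *
print(np.round(observe()["q"],1),np.round(observe()["qvel"],1))
plan([(-.068,.025,.287),(-.085,.012,.287),(-.102,0,.287),(-.118,-.01,.28),(-.118,-.01,.26),(-.118,-.01,.24),(-.118,-.01,.22),(-.118,-.01,.20)],Rdes(.58,.72),5)
E
```

```text
[ -24.7   14.    89.    41.7   66.6 -165.2] [-1.  -1.9 -0.4  0.6  6.2  0.1]
dp [[0.75, -1.08, -2.1], [1.39, -0.91, -1.35], [1.31, -0.91, -1.33], [1.65, -0.9, -0.73], [1.47, -0.04, 1.36], [1.5, 0.0, 1.32], [1.5, 0.0, 1.32], [1.5, 0.0, 1.32]] 
turn [[-0.006, -0.027, -0.031], [-0.006, -0.027, -0.031], [-0.006, -0.027, -0.031], [-0.006, -0.027, -0.031], [-0.006, -0.027, -0.031], [0.0, 0.0, 0.0], [0.0, 0.0, 0.0], [0.0, 0.0, 0.0]]
```

```bash
python3 - <<'E'
from h import *
Rd=Rdes(.52,.75)@Ro.from_rotvec([0,0,.35]).as_matrix()
plan([(-.06,.035,.289),(-.08,.022,.289),(-.10,.009,.289),(-.118,-.004,.285),(-.12,-.01,.265),(-.12,-.01,.245),(-.12,-.01,.225),(-.12,-.01,.205)],Rd,5)
E
```

```text
dp [[-0.31, -0.78, -1.42], [1.39, -1.3, -1.44], [1.29, -1.36, -1.47], [1.44, -1.31, -1.14], [1.82, -0.44, 0.95], [1.37, -0.5, 1.36], [1.37, -0.5, 1.36], [1.37, -0.5, 1.36]] 
turn [[-0.001, -0.022, 0.048], [-0.001, -0.022, 0.048], [-0.001, -0.022, 0.048], [-0.001, -0.022, 0.048], [-0.001, -0.022, 0.048], [0.0, 0.0, 0.0], [0.0, 0.0, 0.0], [0.0, 0.0, 0.0]]
```

Call:
{"api": "move_arm", "payload": {
  "jaw": [5, 5, 5, 5, 5],
  "dp": [
    [-0.3, -0.8, -1.4],
    [1.4, -1.3, -1.4],
    [1.3, -1.35, -1.5],
    [1.45, -1.3, -1.1],
    [1.8, -0.4, 0.9]
  ],
  "turn": [
    [0, -0.02, 0.08],
    [0, -0.02, 0.06],
    [0, -0.02, 0.05],
    [0, -0.02, 0.03],
    [0, -0.02, 0.02]
  ]
}}

```text
time_s: 6.62
position: [0.5483, -0.0424, 0.277]
tool_rot: [[-0.71, -0.451, 0.54], [-0.182, 0.859, 0.479], [-0.68, 0.242, -0.692]]
ft_force: [0.1, -0.4, -0.4]
grip_width: 0.05
gripper_force: 0.0
```

```bash
python3 - <<'E'
from h import *
R=where(); angle("scene"); print(R.round(3).tolist(),np.round(observe()["q"],1))
inn=R@np.array([0,.039,-.005]); print("inner tip rel (x,s,z)",(inn@vx).round(3),(inn@e).round(3),inn[2].round(3))
plan([(-.12,-.01,.245),(-.12,-.01,.225),(-.12,-.01,.205)])
E
```

```text
t 6.6167 x,s,z mm [-119.9   -8.   277. ] F(vx,e,z) [-0.37  0.   -0.35] w 0.05
cover angle scene 485 [1.364 1.375 1.386]
[[-0.71, -0.451, 0.54], [-0.182, 0.859, 0.479], [-0.68, 0.242, -0.692]] [ -37.4   12.9   94.2   48.7   70.6 -165.2]
inner tip rel (x,s,z) 0.035 -0.013 0.013
dp [[2.03, -0.87, 1.83], [1.35, -0.5, 1.39], [1.35, -0.5, 1.39]] 
turn [[0.0, 0.0, 0.0], [0.0, 0.0, 0.0], [0.0, 0.0, 0.0]]
```

```bash
python3 - <<'E'
from h import *
R=np.array(observe()["tool_rot"])
plan([(-.118,-.012,.25),(-.115,-.015,.225),(-.11,-.018,.207)],R@Ro.from_rotvec([0,0,.12]).as_matrix(),3)
E
```

```text
dp [[1.83, -0.51, 1.43], [1.9, -0.34, 1.65], [1.43, -0.02, 1.23]] 
turn [[0.0, -0.0, 0.04], [0.0, -0.0, 0.04], [0.0, -0.0, 0.04]]
```

Call:
{"api": "move_arm", "payload": {
  "jaw": [5, 5, 5, 5],
  "dp": [
    [1.8, -0.5, 1.4],
    [1.9, -0.3, 1.6],
    [1.4, 0, 1.2],
    [0, 0, 0]
  ],
  "turn": [
    [0, 0, 0.05],
    [0, 0, 0.05],
    [0, 0, 0.05],
    [0, 0, 0]
  ]
}}

```text
time_s: 7.0
position: [0.5377, -0.0304, 0.2117]
tool_rot: [[-0.778, -0.338, 0.529], [-0.051, 0.874, 0.483], [-0.626, 0.349, -0.697]]
ft_force: [0.8, -0.1, -0.6]
grip_width: 0.05
gripper_force: 0.0
```

```bash
cat >> h.py <<'E'
def tip():
    o=observe(); R=np.array(o["tool_rot"]); p=np.array(o["position"])-HG
    for a in(-5,-30):
        w=p+R@np.array([-.010,.039,a/1000]); X,S,Z=w@vx,w@e,w[2]
        print("inner pt a",a,"x,s,z",np.round([X,S,Z],3),"r",np.hypot(X,Z).round(3),"ang",np.arctan2(Z,-X).round(3))
    print("q",np.round(o["q"],1))
E
python3 - <<'E'
from h import *
R=where(); im=angle("scene"); tip()
cv2.imwrite("pics/scene5.png",cv2.resize(im[90:250,120:320],None,fx=3,fy=3)[:,:,::-1])
E
```

```text
t 7.0 x,s,z mm [-105.8  -15.6  211.7] F(vx,e,z) [-0.25  0.76 -0.63] w 0.05
cover angle scene 433 [1.328 1.337 1.349]
inner pt a -5 x,s,z [-0.074 -0.016  0.146] r 0.164 ang 1.105
inner pt a -30 x,s,z [-0.082 -0.031  0.164] r 0.183 ang 1.105
q [ -36.9   16.3  101.1   51.7   63.9 -165. ]
```

View pics/scene5.png

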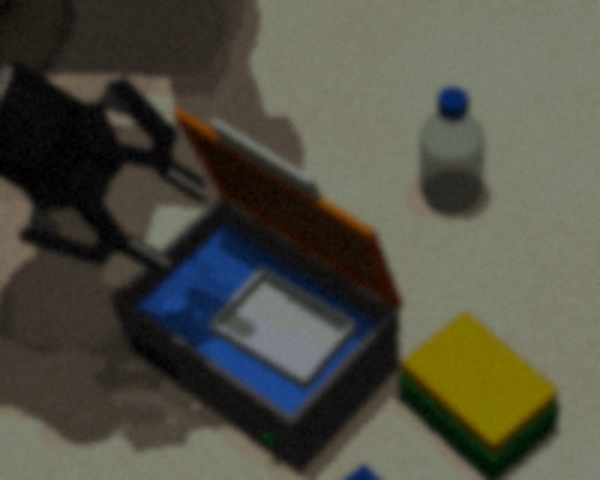

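The crop shows the front finger pair in front of the leaning cover, with the inner tip at (190,185). The cover is at about 1.34 rad and falling slowly. I'll set the finger in its path at about 1.14 rad.

```bash
python3 - <<'E'
from h import *
R=np.array(observe()["tool_rot"])
plan([(-.102,-.022,.203),(-.096,-.028,.196),(-.091,-.030,.192)],R@Ro.from_rotvec([0,0,.09]).as_matrix(),3)
E
```

```text
dp [[1.28, 0.18, 0.46], [0.98, 0.37, 0.32], [0.49, 0.33, 0.33]] 
turn [[0.0, 0.0, 0.03], [0.0, 0.0, 0.03], [0.0, 0.0, 0.03]]
```

Call:
{"api": "move_arm", "payload": {
  "jaw": [5, 5, 5, 5, 5],
  "dp": [
    [1.3, 0.2, 0.45],
    [1.0, 0.35, 0.3],
    [0.5, 0.35, 0.3],
    [0, 0, 0],
    [0, 0, 0]
  ],
  "turn": [
    [0, 0, 0.01],
    [0, 0, 0.01],
    [0, 0, 0],
    [0, 0, 0],
    [0, 0, 0]
  ]
}}

```text
time_s: 7.47
position: [0.5251, -0.0172, 0.2011]
tool_rot: [[-0.789, -0.317, 0.527], [-0.034, 0.878, 0.477], [-0.614, 0.358, -0.704]]
ft_force: [0.3, -0.1, 0.2]
grip_width: 0.0501
gripper_force: 0.0
```

```bash
python3 - <<'E'
from h import *
R=where(); im=angle("scene"); tip()
E
```

```text
t 7.4667 x,s,z mm [-90.2 -25.  201.1] F(vx,e,z) [-0.14  0.3   0.2 ] w 0.0501
cover angle scene 342 [1.27  1.278 1.292]
inner pt a -5 x,s,z [-0.057 -0.025  0.134] r 0.146 ang 1.166
inner pt a -30 x,s,z [-0.066 -0.04   0.152] r 0.166 ang 1.159
q [ -36.3   15.7  104.4   52.4   61.6 -165.2]
```

Call:
{"api": "move_arm", "payload": {
  "jaw": [5, 5, 5, 5, 5, 5, 5, 5],
  "dp": [
    [0, 0, 0],
    [0, 0, 0],
    [0, 0, 0],
    [0, 0, 0],
    [0, 0, 0],
    [0, 0, 0],
    [0, 0, 0],
    [0, 0, 0]
  ],
  "turn": [
    [0, 0, 0],
    [0, 0, 0],
    [0, 0, 0],
    [0, 0, 0],
    [0, 0, 0],
    [0, 0, 0],
    [0, 0, 0],
    [0, 0, 0]
  ]
}}

```text
time_s: 8.18
position: [0.5249, -0.0174, 0.2003]
tool_rot: [[-0.79, -0.316, 0.526], [-0.033, 0.878, 0.477], [-0.613, 0.359, -0.704]]
ft_force: [-0.9, -0.2, -0.4]
grip_width: 0.0498
gripper_force: 0.2
```

```bash
python3 - <<'E'
from h import *
R=where(); im=angle("scene"); tip(); angle("scene"); where()
cv2.imwrite("pics/scene6.png",cv2.resize(im[90:250,120:320],None,fx=3,fy=3)[:,:,::-1])
E
```

```text
t 8.1833 x,s,z mm [-90.3 -25.3 200.3] F(vx,e,z) [ 0.03 -0.96 -0.45] w 0.0498
cover angle scene 159 [1.156 1.162 1.188]
inner pt a -5 x,s,z [-0.057 -0.025  0.133] r 0.145 ang 1.165
inner pt a -30 x,s,z [-0.066 -0.04   0.151] r 0.165 ang 1.158
q [ -36.3   15.7  104.5   52.4   61.5 -165.2]
cover angle scene 163 [1.156 1.162 1.19 ]
t 8.2833 x,s,z mm [-90.4 -25.3 200.3] F(vx,e,z) [-1.15 -0.29 -0.76] w 0.0495
```

View pics/scene6.png

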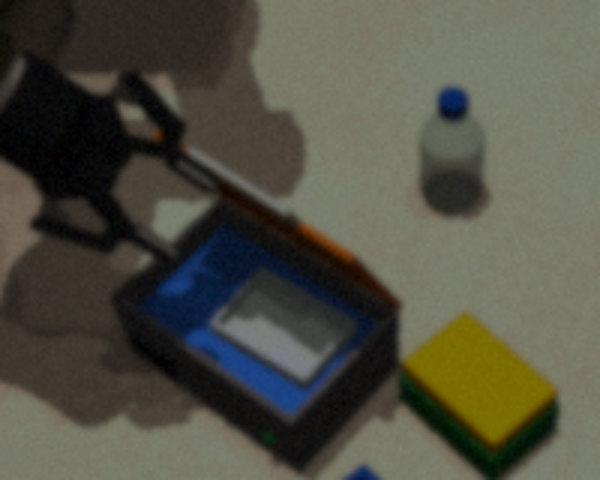

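The cover is resting steadily on the inner finger at about 1.16 rad; the tab is on the finger near crop (195,165). Now I'll lower it along the arc, replanning each second.

```bash
cat >> h.py <<'E'
PT=np.array([[-.011,y,a] for y in(.027,.033,.039) for a in np.arange(-.06,-.003,.003)])
def cang(x,s,z,R):
    w=tgt(x,s,z)-HG+PT@R.T; X,S,Z=w@vx,w@e,w[:,2]; r=np.hypot(X,Z)
    m=(S>-.05)&(r<.166); return np.arctan2(Z[m],-X[m]).max()
def lower(th,dth,n,roll,s=None,rr=.148):
    from scipy.optimize import brentq
    o=observe(); R=np.array(o["tool_rot"]); U,_,V=np.linalg.svd(R); R=U@V; p=np.array(o["position"])
    q=p-[HG[0],HG[1],0]; x0,s0,z0=q@vx,q@e,p[2]; b=th-cang(x0,s0,z0,R); print("model bias",round(b,3))
    s=s0 if s is None else s
    q=p; Rc=R; D=[];f0=x0+rr*np.cos(th)+.033
    for i in range(1,n+1):
        t=th-dth*i/n; R1=Rc@Ro.from_rotvec([0,0,roll/n]).as_matrix()
        x=-rr*np.cos(t)-.033+f0*(1-i/n); ss=s0+(s-s0)*i/n
        z=brentq(lambda z:cang(x,ss,z,R1)+b-t,.0,.26); T=tgt(x,ss,z)
        D.append((Rc.T@(T-q)*100).round(2).tolist()); q=T; Rc=R1
    print("dp",D,"roll/row",round(roll/n,4),"end x,s,z",round(x,3),round(ss,3),round(z,3))
E
python3 - <<'E'
from h import *
lower(1.162,.2,12,.06)
E
```

```text
model bias -0.003Traceback (most recent call last):
  File "<stdin>", line 2, in <module>
  File "h.py", line 65, in lower
    z=brentq(lambda z:cang(x,ss,z,R1)+b-t,.0,.26); T=tgt(x,ss,z)
    r = _zeros._brentq(f, a, b, xtol, rtol, maxiter, args, full_output, disp)
    fx = f(x, *args)
  File "h.py", line 65, in <lambda>
    z=brentq(lambda z:cang(x,ss,z,R1)+b-t,.0,.26); T=tgt(x,ss,z)
                      ~~~~^^^^^^^^^^^
  File "h.py", line 55, in cang
    m=(S>-.05)&(r<.166); return np.arctan2(Z[m],-X[m]).max()
                                ~~~~~~~~~~~~~~~~~~~~~~~~~~^^
    return umr_maximum(a, axis, None, out, keepdims, initial, where)
ValueError: zero-size array to reduction operation maximum which has no identity
```

Model bias is only 0.003, which is very good. I'll limit the bracket.

```bash
sed -i 's/brentq(lambda z:cang(x,ss,z,R1)+b-t,.0,.26)/brentq(lambda z:cang(x,ss,z,R1)+b-t,zp-.012,zp+.008)/; s/^    q=p; Rc=R; D=\[\];f0/    zp=z0;q=p; Rc=R; D=[];f0/; s/; q=T; Rc=R1/; q=T; Rc=R1; zp=z/' h.py
python3 - <<'E'
from h import *
lower(1.162,.2,12,.06)
E
```

```text
model bias -0.003
dp [[0.0, -0.24, -0.04], [0.01, -0.24, -0.03], [0.01, -0.24, -0.03], [0.04, -0.26, 0.01], [0.05, -0.27, 0.02], [0.05, -0.27, 0.02], [0.05, -0.27, 0.03], [0.05, -0.27, 0.03], [0.05, -0.26, 0.03], [0.05, -0.26, 0.04], [0.06, -0.26, 0.04], [0.06, -0.26, 0.04]] roll/row 0.005 end x,s,z -0.118 -0.025 0.185
```

Call:
{"api": "move_arm", "payload": {
  "jaw": [5, 5, 5, 5, 5, 5, 5, 5, 5, 5, 5, 5],
  "dp": [
    [0, -0.24, -0.04],
    [0, -0.24, -0.03],
    [0.01, -0.24, -0.03],
    [0.04, -0.26, 0.01],
    [0.05, -0.27, 0.02],
    [0.05, -0.27, 0.02],
    [0.05, -0.27, 0.03],
    [0.05, -0.27, 0.03],
    [0.05, -0.26, 0.03],
    [0.05, -0.26, 0.04],
    [0.06, -0.26, 0.04],
    [0.06, -0.26, 0.04]
  ],
  "turn": [
    [0, 0, 0.005],
    [0, 0, 0.005],
    [0, 0, 0.005],
    [0, 0, 0.005],
    [0, 0, 0.005],
    [0, 0, 0.005],
    [0, 0, 0.005],
    [0, 0, 0.005],
    [0, 0, 0.005],
    [0, 0, 0.005],
    [0, 0, 0.005],
    [0, 0, 0.005]
  ]
}}

```text
time_s: 9.28
position: [0.531, -0.0441, 0.1846]
tool_rot: [[-0.807, -0.267, 0.526], [0.02, 0.879, 0.477], [-0.59, 0.396, -0.704]]
ft_force: [0.6, -0.1, 0.0]
grip_width: 0.0497
gripper_force: 0.1
```

```bash
python3 - <<'E'
from h import *
where(); angle("scene"); angle("top"); tip(); lower(.962,.2,12,.08)
E
```

```text
t 9.2833 x,s,z mm [-117.7  -25.2  184.6] F(vx,e,z) [-0.25  0.58  0.04] w 0.0497
cover angle scene 208 [0.98  1.008 1.03 ]
cover angle top 1228 [0.997 1.011 1.037]
inner pt a -5 x,s,z [-0.086 -0.023  0.119] r 0.147 ang 0.945
inner pt a -30 x,s,z [-0.095 -0.038  0.136] r 0.166 ang 0.965
q [ -38.8   18.5  103.6   52.6   62.  -164.9]
model bias -0.002
dp [[0.07, -0.25, 0.06], [0.11, -0.28, 0.11], [0.07, -0.26, 0.07], [0.07, -0.26, 0.07], [0.07, -0.25, 0.07], [0.07, -0.25, 0.08], [0.07, -0.25, 0.08], [0.07, -0.25, 0.08], [0.07, -0.25, 0.08], [0.07, -0.25, 0.09], [0.07, -0.25, 0.09], [0.07, -0.25, 0.09]] roll/row 0.0067 end x,s,z -0.14 -0.025 0.159
```

The view now sees the outer face (6 mm, about +0.05 rad), so the cover is at about 0.96 rad as planned. Continuing.

Call:
{"api": "move_arm", "payload": {
  "jaw": [5, 5, 5, 5, 5, 5, 5, 5, 5, 5, 5, 5],
  "dp": [
    [0.07, -0.25, 0.06],
    [0.09, -0.27, 0.09],
    [0.08, -0.26, 0.08],
    [0.07, -0.26, 0.07],
    [0.07, -0.25, 0.07],
    [0.07, -0.25, 0.08],
    [0.07, -0.25, 0.08],
    [0.07, -0.25, 0.08],
    [0.07, -0.25, 0.08],
    [0.07, -0.25, 0.09],
    [0.07, -0.25, 0.09],
    [0.07, -0.25, 0.09]
  ],
  "turn": [
    [0, 0, 0.007],
    [0, 0, 0.007],
    [0, 0, 0.007],
    [0, 0, 0.007],
    [0, 0, 0.007],
    [0, 0, 0.007],
    [0, 0, 0.007],
    [0, 0, 0.007],
    [0, 0, 0.007],
    [0, 0, 0.006],
    [0, 0, 0.006],
    [0, 0, 0.006]
  ]
}}

```text
time_s: 10.38
position: [0.536, -0.0659, 0.1601]
tool_rot: [[-0.826, -0.201, 0.526], [0.091, 0.874, 0.477], [-0.556, 0.442, -0.704]]
ft_force: [-7.2, -4.9, 3.8]
grip_width: 0.0502
gripper_force: 4.1
```

```bash
python3 - <<'E'
from h import *
where(); angle("top"); tip(); lower(.762,.2,12,.06)
E
```

```text
t 10.3833 x,s,z mm [-140.1  -25.1  160.1] F(vx,e,z) [-3.23 -8.08  3.78] w 0.0502
cover angle top 1457 [0.806 0.822 0.852]
inner pt a -5 x,s,z [-0.11  -0.021  0.096] r 0.146 ang 0.716
inner pt a -30 x,s,z [-0.119 -0.036  0.113] r 0.164 ang 0.762
q [ -40.6   21.9  103.5   53.4   61.3 -164.3]
model bias -0.001
dp [[0.08, -0.24, 0.1], [0.08, -0.24, 0.1], [0.08, -0.24, 0.1], [0.15, -0.3, 0.19], [0.08, -0.24, 0.11], [0.08, -0.24, 0.11], [0.08, -0.24, 0.11], [0.08, -0.24, 0.12], [0.08, -0.23, 0.12], [0.09, -0.23, 0.12], [0.09, -0.23, 0.12], [0.09, -0.23, 0.13]] roll/row 0.005 end x,s,z -0.158 -0.025 0.131
```

There's about 8 N along −e on the fingers: the tab's side edge is likely meeting the wider part of the finger. I'll back out a little along the hinge direction.

```bash
python3 - <<'E'
from h import *
lower(.762,.04,4,.02,s=-.034)
E
```

```text
model bias -0.001
dp [[0.22, -0.14, -0.07], [0.22, -0.14, -0.07], [0.29, -0.2, 0.01], [0.16, -0.09, -0.15]] roll/row 0.005 end x,s,z -0.144 -0.034 0.154
```

Call:
{"api": "move_arm", "payload": {
  "jaw": [5, 5, 5, 5],
  "dp": [
    [0.22, -0.14, -0.07],
    [0.22, -0.14, -0.07],
    [0.22, -0.14, -0.07],
    [0.22, -0.14, -0.07]
  ],
  "turn": [
    [0, 0, 0.005],
    [0, 0, 0.005],
    [0, 0, 0.005],
    [0, 0, 0.005]
  ]
}}

```text
time_s: 10.77
position: [0.5283, -0.0709, 0.1547]
tool_rot: [[-0.83, -0.184, 0.526], [0.109, 0.872, 0.477], [-0.547, 0.453, -0.704]]
ft_force: [0.2, -0.5, -0.4]
grip_width: 0.0501
gripper_force: 0.3
```

```bash
python3 - <<'E'
from h import *
where(); im=angle("top"); tip(); lower(.722,.1,6,.03)
cv2.imwrite("pics/top7.png",cv2.resize(im[170:330,200:350],None,fx=3.5,fy=3.5)[:,:,::-1])
E
```

```text
t 10.7667 x,s,z mm [-143.2  -33.8  154.7] F(vx,e,z) [-0.49  0.09 -0.41] w 0.0501
cover angle top 1482 [0.77  0.788 0.818]
inner pt a -5 x,s,z [-0.113 -0.029  0.091] r 0.145 ang 0.675
inner pt a -30 x,s,z [-0.122 -0.044  0.108] r 0.163 ang 0.726
q [ -41.8   22.1  104.6   53.6   61.4 -164.9]
model bias -0.011
dp [[0.0, -0.19, 0.01], [0.07, -0.25, 0.09], [0.07, -0.25, 0.09], [0.07, -0.25, 0.1], [0.07, -0.25, 0.1], [0.07, -0.24, 0.1]] roll/row 0.005 end x,s,z -0.153 -0.034 0.143
```

View pics/top7.png

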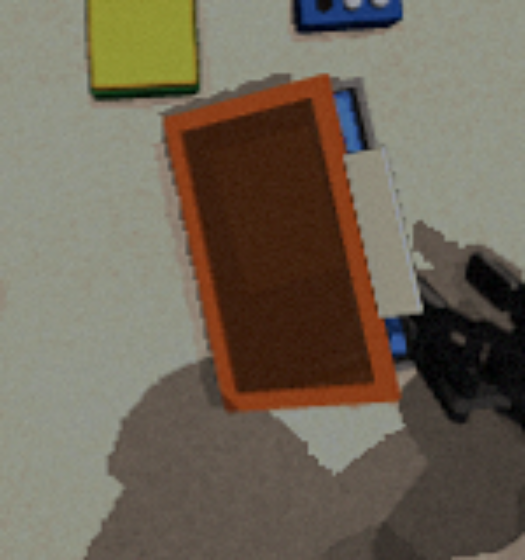

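The picture shows the cover's outer face with the tab's near corner at (420,312) resting on the finger, and the knuckle just outside it. Force is back to about 0, so I'll continue.

```bash
python3 - <<'E'
from h import *
lower(.732,.2,12,.07,s=-.039)
E
```

```text
model bias -0.001
dp [[0.04, -0.19, -0.01], [0.11, -0.24, 0.08], [0.11, -0.24, 0.08], [0.18, -0.3, 0.17], [0.11, -0.24, 0.09], [0.11, -0.24, 0.09], [0.11, -0.24, 0.09], [0.11, -0.24, 0.09], [0.11, -0.24, 0.1], [0.11, -0.23, 0.1], [0.11, -0.23, 0.1], [0.12, -0.23, 0.1]] roll/row 0.0058 end x,s,z -0.161 -0.039 0.126
```

Call:
{"api": "move_arm", "payload": {
  "jaw": [5, 5, 5, 5, 5, 5, 5, 5, 5, 5, 5, 5],
  "dp": [
    [0.06, -0.2, 0.01],
    [0.11, -0.24, 0.08],
    [0.12, -0.25, 0.09],
    [0.14, -0.27, 0.12],
    [0.11, -0.24, 0.1],
    [0.11, -0.24, 0.09],
    [0.11, -0.24, 0.09],
    [0.11, -0.24, 0.09],
    [0.11, -0.24, 0.1],
    [0.11, -0.23, 0.1],
    [0.11, -0.23, 0.1],
    [0.12, -0.23, 0.1]
  ],
  "turn": [
    [0, 0, 0.006],
    [0, 0, 0.006],
    [0, 0, 0.006],
    [0, 0, 0.006],
    [0, 0, 0.006],
    [0, 0, 0.006],
    [0, 0, 0.006],
    [0, 0, 0.006],
    [0, 0, 0.006],
    [0, 0, 0.006],
    [0, 0, 0.006],
    [0, 0, 0.006]
  ]
}}

```text
time_s: 11.82
position: [0.5281, -0.0887, 0.1275]
tool_rot: [[-0.842, -0.123, 0.526], [0.171, 0.862, 0.477], [-0.512, 0.491, -0.705]]
ft_force: [0.6, -0.3, -1.0]
grip_width: 0.0498
gripper_force: 0.3
```

```bash
python3 - <<'E'
from h import *
where(); angle("top"); tip(); lower(.532,.19,12,.06,s=-.042)
E
```

```text
t 11.8167 x,s,z mm [-160.6  -37.9  127.5] F(vx,e,z) [-0.46  0.48 -1.05] w 0.0498
cover angle top 1630 [0.571 0.591 0.626]
inner pt a -5 x,s,z [-0.132 -0.03   0.064] r 0.147 ang 0.453
inner pt a -30 x,s,z [-0.141 -0.046  0.082] r 0.163 ang 0.527
q [ -43.6   25.5  105.1   54.7   60.2 -165.3]
model bias -0.005
dp [[0.03, -0.14, 0.0], [0.11, -0.22, 0.11], [0.11, -0.21, 0.11], [0.11, -0.21, 0.11], [0.19, -0.29, 0.23], [0.11, -0.21, 0.12], [0.11, -0.21, 0.12], [0.11, -0.21, 0.12], [0.11, -0.21, 0.12], [0.11, -0.2, 0.13], [0.12, -0.2, 0.13], [0.12, -0.2, 0.13]] roll/row 0.005 end x,s,z -0.172 -0.042 0.098
```

```bash
python3 - <<'E'
from h import *
print(observe()["q"][5]); lower(.537,.19,12,.16,s=-.042)
E
```

```text
-165.2629161681743
model bias 0.0
dp [[0.03, -0.14, 0.0], [0.11, -0.22, 0.11], [0.1, -0.22, 0.11], [0.1, -0.22, 0.11], [0.1, -0.21, 0.12], [0.1, -0.21, 0.12], [0.02, -0.13, 0.0], [0.1, -0.21, 0.12], [0.1, -0.21, 0.12], [0.1, -0.21, 0.13], [0.1, -0.21, 0.13], [0.1, -0.21, 0.13]] roll/row 0.0133 end x,s,z -0.172 -0.042 0.101
```

Call:
{"api": "move_arm", "payload": {
  "jaw": [5, 5, 5, 5, 5, 5, 5, 5, 5, 5, 5, 5],
  "dp": [
    [0.06, -0.18, 0.06],
    [0.1, -0.22, 0.11],
    [0.1, -0.22, 0.11],
    [0.1, -0.22, 0.11],
    [0.1, -0.21, 0.11],
    [0.08, -0.19, 0.09],
    [0.06, -0.17, 0.08],
    [0.08, -0.19, 0.1],
    [0.1, -0.2, 0.12],
    [0.1, -0.21, 0.13],
    [0.1, -0.21, 0.13],
    [0.1, -0.21, 0.13]
  ],
  "turn": [
    [0, 0, 0.025],
    [0, 0, 0.02],
    [0, 0, 0.015],
    [0, 0, 0.012],
    [0, 0, 0.012],
    [0, 0, 0.012],
    [0, 0, 0.012],
    [0, 0, 0.012],
    [0, 0, 0.01],
    [0, 0, 0.01],
    [0, 0, 0.01],
    [0, 0, 0.01]
  ]
}}

```text
time_s: 12.87
position: [0.527, -0.1004, 0.1005]
tool_rot: [[-0.851, 0.013, 0.526], [0.307, 0.824, 0.477], [-0.427, 0.567, -0.705]]
ft_force: [0.3, -0.0, -0.7]
grip_width: 0.05
gripper_force: 0.3
```

```bash
python3 - <<'E'
from h import *
R=where(); im=angle("top"); tip(); print(R.round(3).tolist())
lower(.347,.17,12,.1,s=-.042)
E
```

```text
t 12.8667 x,s,z mm [-171.8  -41.6  100.5] F(vx,e,z) [-0.08  0.31 -0.74] w 0.05
cover angle top 1648 [0.401 0.421 0.458]
inner pt a -5 x,s,z [-0.147 -0.03   0.039] r 0.152 ang 0.262
inner pt a -30 x,s,z [-0.156 -0.045  0.057] r 0.166 ang 0.351
q [ -44.8   28.7  105.9   56.1   58.6 -160.5]
[[-0.851, 0.013, 0.526], [0.307, 0.824, 0.477], [-0.427, 0.567, -0.705]]
model bias 0.004
dp [[0.06, -0.18, 0.13], [0.06, -0.18, 0.13], [0.06, -0.18, 0.13], [-0.01, -0.08, 0.01], [0.06, -0.18, 0.14], [0.06, -0.18, 0.14], [0.06, -0.18, 0.14], [0.06, -0.18, 0.14], [-0.01, -0.06, 0.01], [0.06, -0.17, 0.14], [0.06, -0.17, 0.15], [0.06, -0.17, 0.15]] roll/row 0.0083 end x,s,z -0.179 -0.042 0.076
```

```bash
python3 - <<'E'
from h import *
lower(.36,.17,12,.03,s=-.042,rr=.139)
E
```

```text
model bias 0.017
dp [[0.19, -0.23, 0.3], [0.11, -0.14, 0.18], [0.19, -0.24, 0.3], [0.19, -0.23, 0.3], [0.19, -0.23, 0.31], [0.11, -0.13, 0.18], [0.11, -0.13, 0.18], [0.11, -0.12, 0.18], [0.12, -0.12, 0.18], [0.12, -0.12, 0.18], [0.12, -0.11, 0.18], [0.12, -0.11, 0.18]] roll/row 0.0025 end x,s,z -0.169 -0.042 0.063
```

Call:
{"api": "move_arm", "payload": {
  "jaw": [5, 5, 5, 5, 5, 5, 5, 5, 5, 5, 5, 5],
  "dp": [
    [0.12, -0.14, 0.18],
    [0.12, -0.14, 0.18],
    [0.12, -0.14, 0.18],
    [0.12, -0.14, 0.18],
    [0.12, -0.14, 0.18],
    [0.12, -0.14, 0.18],
    [0.12, -0.13, 0.18],
    [0.12, -0.13, 0.18],
    [0.12, -0.13, 0.18],
    [0.12, -0.12, 0.18],
    [0.12, -0.12, 0.18],
    [0.12, -0.12, 0.18]
  ],
  "turn": [
    [0, 0, 0.0025],
    [0, 0, 0.0025],
    [0, 0, 0.0025],
    [0, 0, 0.0025],
    [0, 0, 0.0025],
    [0, 0, 0.0025],
    [0, 0, 0.0025],
    [0, 0, 0.0025],
    [0, 0, 0.0025],
    [0, 0, 0.0025],
    [0, 0, 0.0025],
    [0, 0, 0.0025]
  ]
}}

```text
time_s: 13.92
position: [0.5257, -0.0984, 0.0701]
tool_rot: [[-0.85, 0.037, 0.526], [0.331, 0.814, 0.477], [-0.41, 0.579, -0.705]]
ft_force: [0.5, -0.7, -0.8]
grip_width: 0.0499
gripper_force: 0.4
```

```bash
python3 - <<'E'
from h import *
R=where(); im=angle("top"); tip()
print("down",(R.T@-up).round(3),"-vx",(R.T@-vx).round(3))
cv2.imwrite("pics/top8.png",cv2.resize(im[170:330,200:350],None,fx=3.5,fy=3.5)[:,:,::-1])
E
```

```text
t 13.9167 x,s,z mm [-169.5  -42.4   70.1] F(vx,e,z) [-0.78  0.29 -0.77] w 0.0499
cover angle top 1620 [0.23  0.252 0.29 ]
inner pt a -5 x,s,z [-0.146 -0.03   0.009] r 0.146 ang 0.065
inner pt a -30 x,s,z [-0.154 -0.045  0.027] r 0.157 ang 0.174
q [ -44.7   32.   107.7   58.9   55.8 -164. ]
down [ 0.41  -0.579  0.705] -vx [-0.511 -0.786 -0.349]
```

View pics/top8.png

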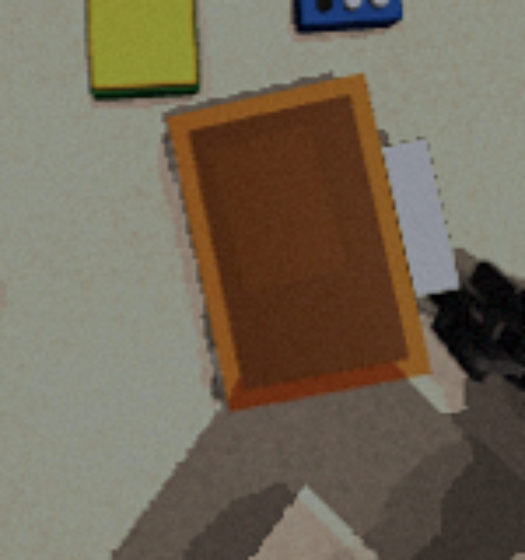

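The crop shows the cover nearly level at about 0.2 rad, with the tab corner at (458,288) resting on the finger. Continuing at about 0.18 rad/s.

Call:
{"api": "move_arm", "payload": {
  "jaw": [5, 5, 5, 5, 5, 5, 5, 5, 5, 5],
  "dp": [
    [0.1, -0.14, 0.17],
    [0.1, -0.14, 0.17],
    [0.1, -0.14, 0.17],
    [0.1, -0.14, 0.17],
    [0.1, -0.14, 0.17],
    [0.1, -0.14, 0.17],
    [0.09, -0.13, 0.15],
    [0.09, -0.12, 0.14],
    [0.08, -0.11, 0.13],
    [0.07, -0.1, 0.12]
  ],
  "turn": [
    [0, 0, 0.006],
    [0, 0, 0.006],
    [0, 0, 0.006],
    [0, 0, 0.006],
    [0, 0, 0.006],
    [0, 0, 0.006],
    [0, 0, 0.006],
    [0, 0, 0.006],
    [0, 0, 0.006],
    [0, 0, 0.006]
  ]
}}

```text
time_s: 14.8
position: [0.525, -0.0983, 0.0477]
tool_rot: [[-0.846, 0.089, 0.525], [0.379, 0.793, 0.477], [-0.374, 0.603, -0.705]]
ft_force: [-4.8, -2.9, -1.0]
grip_width: 0.0501
gripper_force: 1.3
```

```bash
cat >> h.py <<'E'
def tabz(n="top"):
    im,d=cams.get_image(n); vv,uu=np.mgrid[0:384,0:512]
    q=world(n,uu.ravel(),vv.ravel(),d.ravel())-HG; X,S,Z=q@vx,q@e,q[:,2]; ok=(d.ravel()>0)&(Z>-.02)&(Z<.08)
    m=ok&(S>-.02)&(S<.04)&(X<-.142)&(X>-.160); m2=ok&(S>-.06)&(S<.08)&(X<-.118)&(X>-.130); m3=ok&(S>-.06)&(S<.08)&(X>-.02)&(X<-.005)
    print("tab z",np.median(Z[m]).round(4),"front frame z",np.median(Z[m2]).round(4),"back frame z",np.median(Z[m3]).round(4),"slope",((np.median(Z[m2])-np.median(Z[m3]))/.1115).round(3)); return im
E
python3 - <<'E'
from h import *
R=where(); im=tabz(); tip()
print("down",(R.T@-up).round(3),"-vx",(R.T@-vx).round(3))
E
```

```text
t 14.8 x,s,z mm [-169.2  -43.    47.7] F(vx,e,z) [-1.77 -5.35 -0.96] w 0.0501
tab z 0.0152 front frame z 0.0131 back frame z 0.007 slope 0.055
inner pt a -5 x,s,z [-0.147 -0.029 -0.012] r 0.148 ang -0.083
inner pt a -30 x,s,z [-0.156 -0.044  0.005] r 0.156 ang 0.035
q [ -44.8   34.7  108.7   61.1   54.  -164.3]
down [ 0.374 -0.603  0.705] -vx [-0.557 -0.754 -0.349]
```

Call:
{"api": "move_arm", "payload": {
  "jaw": [5, 5, 5, 5, 5, 5, 5, 5],
  "dp": [
    [0.08, -0.03, -0.06],
    [0.08, -0.03, -0.06],
    [0.08, -0.03, -0.06],
    [0.05, -0.09, 0.1],
    [0.05, -0.09, 0.1],
    [0.05, -0.09, 0.1],
    [0, 0, 0],
    [0, 0, 0]
  ],
  "turn": [
    [0, 0, 0.005],
    [0, 0, 0.005],
    [0, 0, 0.005],
    [0, 0, 0.005],
    [0, 0, 0.005],
    [0, 0, 0.005],
    [0, 0, 0],
    [0, 0, 0]
  ]
}}

```text
time_s: 15.52
position: [0.522, -0.0988, 0.0434]
tool_rot: [[-0.843, 0.113, 0.525], [0.402, 0.781, 0.477], [-0.356, 0.614, -0.705]]
ft_force: [-1.8, 0.6, -1.4]
grip_width: 0.05
gripper_force: 1.0
```

```bash
python3 - <<'E'
from h import *
R=where(); im=tabz(); tip()
print("down",(R.T@-up).round(3),"-vx",(R.T@-vx).round(3))
f=R@np.array([.01,-.039,-.003]); print("front tip z",observe()["position"][2]+f[2])
E
```

```text
t 15.5167 x,s,z mm [-169.1  -46.1   43.4] F(vx,e,z) [ 0.97 -1.61 -1.37] w 0.05
tab z 0.0087 front frame z 0.0078 back frame z 0.0062 slope 0.014
inner pt a -5 x,s,z [-0.148 -0.031 -0.016] r 0.149 ang -0.108
inner pt a -30 x,s,z [-0.157 -0.046  0.002] r 0.157 ang 0.01
q [ -45.1   35.1  109.2   61.5   53.8 -163.8]
down [ 0.356 -0.614  0.705] -vx [-0.579 -0.737 -0.349]
front tip z 0.01806051846920188
```

Call:
{"api": "move_arm", "payload": {
  "jaw": [5, 5, 5, 5, 5, 5, 5],
  "dp": [
    [0.04, -0.06, 0.07],
    [0.04, -0.06, 0.07],
    [0.04, -0.06, 0.07],
    [0.04, -0.06, 0.07],
    [0.04, -0.06, 0.07],
    [0, 0, 0],
    [0, 0, 0]
  ],
  "turn": [
    [0, 0, 0],
    [0, 0, 0],
    [0, 0, 0],
    [0, 0, 0],
    [0, 0, 0],
    [0, 0, 0],
    [0, 0, 0]
  ]
}}

```text
time_s: 16.15
position: [0.5221, -0.099, 0.0385]
tool_rot: [[-0.843, 0.114, 0.526], [0.403, 0.781, 0.477], [-0.357, 0.614, -0.705]]
ft_force: [-0.4, -0.0, 0.2]
grip_width: 0.0498
gripper_force: 0.0
```

```bash
python3 - <<'E'
from h import *
R=where(); tabz(); tabz()
print("-vx",(R.T@-vx).round(3),"down",(R.T@-up).round(3),"-e",(R.T@-e).round(3),np.round(observe()["q"],1))
E
```

```text
t 16.15 x,s,z mm [-169.3  -46.    38.5] F(vx,e,z) [ 0.07 -0.39  0.16] w 0.0498
tab z 0.0065 front frame z 0.006 back frame z 0.0061 slope -0.001
tab z 0.0068 front frame z 0.006 back frame z 0.0063 slope -0.003
-vx [-0.579 -0.737 -0.348] down [ 0.357 -0.614  0.705] -e [ 0.733 -0.284 -0.618] [ -45.1   35.7  109.3   62.    53.4 -164.7]
```

The cover is shut: slope is about 0 and there is no force on the finger. Now I'll move clear, forward and toward the robot.

Call:
{"api": "move_arm", "payload": {
  "jaw": [5, 5, 5, 5, 5, 5, 5, 5, 5, 5, 5, 5],
  "dp": [
    [0.09, -0.15, 0.18],
    [0.08, -0.5, -0.48],
    [0.08, -0.5, -0.48],
    [0.08, -0.5, -0.48],
    [0, -0.6, -0.6],
    [0, -0.6, -0.6],
    [0, -0.6, -0.6],
    [-0.1, -0.6, -0.6],
    [-0.1, -0.6, -0.6],
    [-0.1, -0.6, -0.6],
    [-0.1, -0.6, -0.6],
    [-0.1, -0.6, -0.6]
  ],
  "turn": [
    [0, 0, 0],
    [0, 0, 0.005],
    [0, 0, 0.01],
    [0, 0, 0.01],
    [0, 0, 0.02],
    [0, 0, 0.02],
    [0, 0, 0.02],
    [0, 0, 0.02],
    [0, 0, 0.02],
    [0, 0, 0.02],
    [0, 0, 0.02],
    [0, 0, 0.02]
  ]
}}

```text
time_s: 17.25
position: [0.4799, -0.1781, 0.0404]
tool_rot: [[-0.807, 0.268, 0.526], [0.541, 0.693, 0.477], [-0.236, 0.669, -0.705]]
ft_force: [-0.6, 0.4, -0.2]
grip_width: 0.0499
gripper_force: 0.0
```

```bash
python3 - <<'E'
from h import *
where(); im=tabz(); print(np.round(observe()["q"],1))
cv2.imwrite("pics/top9.png",im[100:360,140:440,::-1].repeat(2,0).repeat(2,1))
for q in("tube_rack","bottle","tip_box"):
    r=cams.mark_of("top",q); print(q,[int(r[0]["location"][0]*512),int(r[0]["location"][1]*384)] if r else None)
E
```

```text
t 17.25 x,s,z mm [-237.  -104.7   40.4] F(vx,e,z) [ 0.57 -0.47 -0.17] w 0.0499
tab z 0.0067 front frame z 0.006 back frame z 0.0061 slope -0.001
[ -56.1   36.   107.3   54.4   59.7 -156.2]
tube_rack [297, 157]
bottle [181, 253]
tip_box [241, 176]
```

View pics/top9.png

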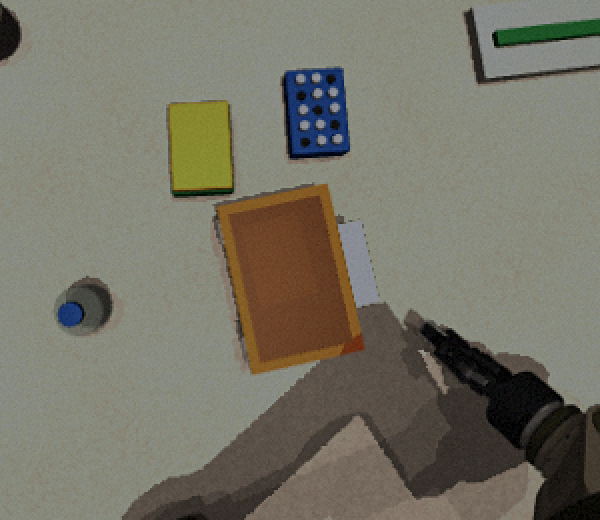

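The picture shows the cover shut and the tab free at (362,263). The gripper tip is clear at (415,320), and the bottle, tip box and rack are where they were. Handing in.

```bash
python3 -c "
from h import *
print(ticket.close_job())"
```

```text
the job is handed in; nothing more can be done
None
```

The amber cover is fully shut and the job is handed in at about 17 s: I nudged it over from behind, caught it on one finger at about 1.16 rad and lowered it at roughly 0.2 rad/s. Side forces reached about 9.5 N as the tab edge met the finger on the way down. The rack, bottle and tip box stayed in place, and I did not recheck the gel tray under the closed cover.

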